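# Draw the packing plate out from under a painted pedestal

## Task

The freshly painted pedestal stands on a packing plate: draw the plate out by its upright lug so that the pedestal comes down level on the two setting bars, close to their stops; underneath, the plate catches on a hidden key on one side and must be eased past it by feel. The hand and arm must not touch the wet pedestal, nor may it be tipped or carried away. Then lay the plate flat, lug upward, in the middle of the shallow tray without dropping it, and leave the other things on the bench where they are.

Things in the scene. Friction and masses are not known exactly. Their poses are not given: they have to be found in the camera images.
- rests: Fixed steel fixture: two setting bars along its x, 150 long, 34 wide, 10 high, leave a channel 60 mm wide (y = -30 to 30), open at -x (robot's side). A stop 22 mm high stands on each bar's -x end (x = -78 to -66). Hidden under the pedestal (x = -35 to 10) a small square key 8 mm high juts 10 mm into the channel from one bar, unknown which. Origin on the bench midway between bars; z up.
- pedestal: Loose green casting, wet paint, about 0.7 kg. Flange 120 x 120 x 14 mm; neck radius 30 to 50; overhanging head 184 mm across, 103 to 121 mm above the foot. Origin: centre of underside, z up. It starts on the plate 12 mm above the bench, its flange 1 to 5 mm short of the stops; it drags along with the plate until the stops hold it. On the bars its origin is 10 mm up.
- plate_center (a point): Middle of the loose alloy plate: 170 long (x), 36 wide (y), 12 thick, its last 30 mm at +x 46 wide (T shape); 0.3 kg. Starts on the bench mid-channel, parallel to the fixture within 0.02 rad, 33 mm to its -x. Pulled to -x (drag 5 to 16 N) the T catches on the key within 55 mm; it passes when the plate is 4 to 6 mm off mid-channel, away from the key. Out from under the flange after 120 mm.
- lug_center (a point): Centre of the upright lug on the plate's -x end: 18 (x) x 32 (y) mm, 36 high, top 48 mm above the bench. 76 mm from the plate's centre along -x, 30 mm above its underside; axes as the plate. It starts 109 mm from the pedestal's axis, just outside the head: a hand coming straight down strikes the head, so lean it back towards -x by 30 to 45 degrees, fingers on the lug's y sides.
- tray: Fixed shallow open aluminium tray, 240 mm (its x) x 150 mm (its y) outside, 22 mm high, walls and floor 4 mm thick. Origin at the centre of its underside, z up. It lies to the robot's left or right of the pedestal.
- bricks: Bystander: two stacked bricks, 200 x 95 mm, 105 mm high, on the side opposite the tray. Origin under the centre.
- dish: Bystander: red plastic bowl, 90 mm across, 35 mm high. Origin under the centre.
- canister: Bystander: black bottle, 56 mm in diameter, 150 mm high. Origin under the centre.
Things that resemble listed ones, but are neither listed nor needed, are in the scene too. There is more than one size of the part that bears plate_center; the job needs the largest.

How it is judged:
On the way:
1. the plate is drawn clear and the pedestal has come down level on the setting bars (z of pedestal in the frame of rests between 0.008 and 0.0112 m and angle between pedestal's own z axis and vertical below 0.02 rad and x of plate_center in the frame of rests below -0.14 m), for 0.2 s.
At the end, for the whole second after the job is handed in: The pedestal rests on both bars (underside 8 to 11.2 mm up, level to 0.02 rad), within 12 mm along and across of the fixture origin, square to 0.1 rad; the plate rests on the tray floor, lug up, flat to 0.05 rad, centre within 50 x 60 mm of the tray centre and under 14 mm high (z of pedestal in the frame of rests between 0.008 and 0.0112 m and angle between pedestal's own z axis and vertical below 0.02 rad and x of pedestal in the frame of rests between -0.012 and 0.012 m and y of pedestal in the frame of rests between -0.012 and 0.012 m and angle between the x axis of pedestal and the x axis of rests, either way round below 0.1 rad and x of plate_center in the frame of tray between -0.05 and 0.05 m and y of plate_center in the frame of tray between -0.06 and 0.06 m and z of plate_center in the frame of tray below 0.014 m and angle between plate_center's own z axis and vertical below 0.05 rad and linear speed of each of packing_plate, pedestal below 0.02 m/s); the robot touches nothing.
It fails at once if the hand or arm touches the wet pedestal (contact force between any of the fingers, the arm and pedestal above 0.3 N).
It fails at once if the pedestal is tipped by more than 0.12 rad (angle between pedestal's own z axis and vertical above 0.12 rad).
It fails at once if the pedestal is carried more than 20 mm from where it stood (distance of pedestal from where it was at the start of the episode above 0.02 m).
It fails at once if the plate falls freely (unheld and faster than 0.6 m/s) (linear speed of packing_plate above 0.6 m/s and contact force between the fingers and packing_plate below 0.3 N).
It fails at once if a bystander is moved by more than 15 mm (distance of any of bricks, dish, canister from where it was at the start of the episode above 0.015 m).
It also fails if it takes over 72 s, if anything falls off the work surface, if the arm or the gripper's body presses on something with over 40 N, if the wrist force passes 120 N, or if a joint passes its speed limit or range.

## Robot

A 6-joint arm with a two-finger parallel gripper is mounted at the origin on the work surface. World frame = base frame: x ahead of the robot, y to its left, z up, the work surface at z = 0. Lengths are in m, angles in rad, forces in N, time in s.
With the tool pointing down it reaches from about 0.3 to 0.875 m from the base axis. Payload 6.4 kg.
Tool frame: the origin (TCP) lies between the finger pads; the fingertips stand 25 mm ahead of it and the grasp point (between the pads) lies 6 mm ahead of it; z points along the fingers, y is the line along which they close (so a half turn about z gives the same grasp; the last joint's range is limited). The gripper opens to 85 mm and grips with 20 to 120 N. Pads are 22 mm wide; open, the fingers measure 114 mm over their backs; the gripper's body (76 mm by 85 mm) begins 54 mm behind the grasp point. The pads swing forward as they close: fully open they stand 13 mm farther back than shut.
Start: joints at [1.109, 0.181, 1.607, -0, 1.354, -0.206], TCP at [0.145, 0.556, 0.256] pointing down, gripper open.
Joint ranges: [-2.99, 2.99], [-0.89, 2.07], [0.3, 2.58], [-1.14, 4.28], [0, 2.63], [-3.12, 3.12]. Speed limits (rad/s): [2.57, 2.57, 3.01, 3.14, 3.14, 3.14].

## Interface

Orientations are given as a unit quaternion [w, x, y, z].
In Python, from bench import ctrl gives the robot as it stands.
- The arm moves only by the tool servo_tool, never from a script. Its argument "series" is text: rows parted by semicolons, each of 7 numbers parted by spaces: the gripper command: -1 is fully open, 1 is shut, values between are in proportion, then the shift along the tool's x, y, z in m, then the turn, a rotation vector about the tool's x, y, z in degrees. A call has 1 to 12 rows; each row is the pose to reach, as a shift and turn from the pose commanded when the call began, along the tool's axes at that moment; what a row does not reach only later rows make up. A row lasts 1/12 s, in which the tool goes at most 41.7 mm and 7.16 degrees, less where a joint would pass 70% of its speed; a pose out of reach is approached as far as the arm can. A call with a gripper value outside its range is refused whole. The fingers move at their own pace and stop on an object; the grip force is fixed at half the most. Time passes only in rows, so rows that repeat a pose let the fingers close. It gives the time, the measured TCP pose, the force, the opening and the grip force at its end, in the units of the state.
- ctrl.get_obs(): the state, without advancing time (a new reading comes with each control period).
- ctrl.camera(name): name is "scene" or "top" or "wrist"; returns a dict with "img" (480x640x3 uint8, red, green, blue), "z_map" (480x640 float32, m along the optical axis (not along the pixel's ray), 0 where there is no reading), "fovy" (degrees; the focal length in pixels is half the picture's height over the tangent of half this angle, whatever the lens; pixels are square), "cx", "cy" (the principal point, pixels), "extrinsics" (4x4, takes a point from camera to world coordinates); the wrist camera has in their place "T_tool_cam" (4x4, takes a point from camera to tool coordinates, whose origin is the TCP and whose axes are the flange's). Camera axes: x right, y down, z forward; pixel columns grow to the right and rows downward; lengths in m; the calibration is good to about 2 mm. A picture is of the moment at which its call begins: read the wrist's pose just before it.
- ctrl.hand_in(): hands the job in; it is judged then, once.
The state is a dict: "time_s": time; "q": joint angles; "dq": joint speeds; "joint_efforts": joint torques, N m; "eef_pos": TCP position; "eef_rot": TCP orientation; "wrist_force": force on the tool from outside, world axes, zero at the start; "torque": the same for the moment, N m; "opening": opening from 0.0 (shut) to 1.0 (fully open); "grasp_force": force on a finger pad.
Only numpy, scipy, OpenCV 4.12 (cv2) and the standard library are available. Lean on these libraries where they do the work, as an engineer would, in place of code of your own. Each camera call takes 0.05 s, during which the arm holds its last target. There are 200 camera calls.

## Working session

There is one attempt and no reset: what is moved stays moved. The work goes in short steps, Python scripts to look and compute and a tool call to move; the robot and the scene stay as the last step left them, time stands still between calls to the robot, and variables do not carry over. Pictures are saved under pics/ and viewed, at most 10 in all, crops included, and the job is handed in when it is done.

Besides the shell and the picture viewer there is one more tool, called after "Call:" as name(argument=value, ...) on one line, values as JSON. servo_tool: Moves the arm, as the interface text tells. Its arguments: {"type":"object","properties":{"series":{"type":"string"}},"required":["series"]}

```bash
mkdir -p pics
cat > h.py <<'E'
import numpy as np, cv2
from bench import ctrl
def cam(n):
    c=ctrl.camera(n); np.savez(f'/tmp/{n}.npz',**{k:np.asarray(v) for k,v in c.items()}); return c
def load(n): return dict(np.load(f'/tmp/{n}.npz'))
def pts(c,T=None):
    T=c['extrinsics'] if T is None else T
    f=240/np.tan(np.radians(float(c['fovy']))/2); z=c['z_map']
    v,u=np.mgrid[:480,:640]
    P=np.stack([(u-c['cx'])/f*z,(v-c['cy'])/f*z,z],-1)
    return P@T[:3,:3].T+T[:3,3]
E
python3 - <<'E'
from h import *
for n in('top','scene'):
    c=cam(n); cv2.imwrite(f'pics/{n}1.png',c['img'][...,::-1]); print(n,c['fovy'],c['cx'],c['cy'],c['extrinsics'].round(3))
print(ctrl.get_obs())
E
```

```text
top 53.150118600017926 322.9400872335596 245.14922745165816 [[ 0.009 -0.984  0.179  0.462]
 [-1.    -0.007  0.012 -0.011]
 [-0.011 -0.179 -0.984  0.908]
 [ 0.     0.     0.     1.   ]]
scene 57.11116253151108 312.6378464772094 247.42622808452853 [[ 0.822  0.422 -0.381  0.997]
 [ 0.569 -0.629  0.531 -0.497]
 [-0.016 -0.653 -0.757  0.773]
 [ 0.     0.     0.     1.   ]]
{'time_s': 0.1, 'q': array([ 1.10871981e+00,  1.81509509e-01,  1.60789125e+00,  4.86514543e-05,
        1.35380253e+00, -2.06274601e-01]), 'dq': array([ 0.00110357, -0.00265057, -0.0021219 , -0.00086816, -0.00194232,
       -0.0013601 ]), 'joint_efforts': array([ 1.89424818e-04, -4.45884311e+01, -3.52234840e+01, -3.17947361e-04,
        4.16128270e-03,  1.06326075e-05]), 'eef_pos': array([0.14523751, 0.55589028, 0.25545827]), 'eef_rot': array([-2.86572466e-04,  1.27557701e-01,  9.91830824e-01, -7.52974774e-04]), 'wrist_force': array([-0.01773494,  0.17603625,  0.38673544]), 'torque': array([0.04492316, 0.03094655, 0.01747792]), 'grasp_force': 0.0, 'opening': 0.9970398177603477}
```

View pics/top1.png

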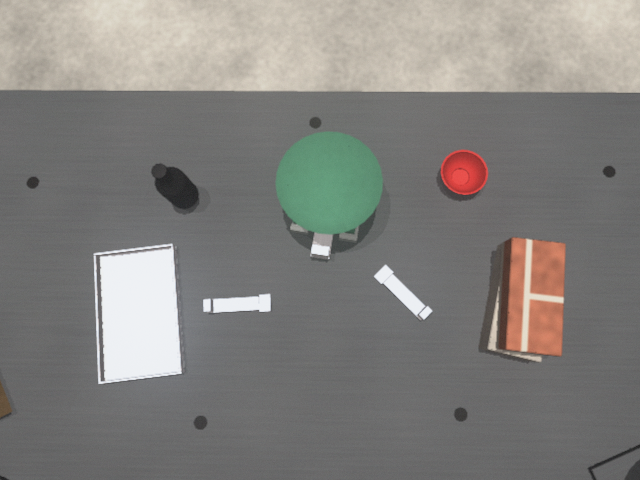

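View pics/scene1.png

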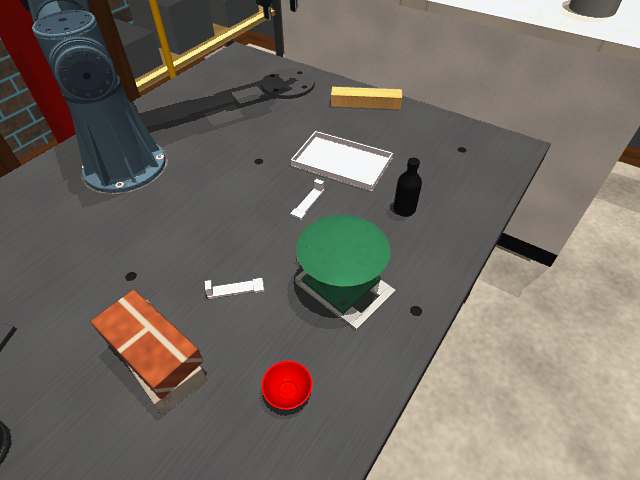

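The top view shows the pedestal head at about (330,182), with the lug sticking out at (320,250). The tray is on the robot's left at (138,314). The bricks (532,298), dish (464,173) and canister (178,188) are clear of it, and two smaller decoy plates lie in front. Next I'll measure from depth.

Run:
```python
from h import *
c=load('top'); P=pts(c); z=P[...,2]; im=c['img'].astype(int)
print('bench z',np.median(z[380:400,250:400]))
g=(im[...,1]>im[...,0]+25)&(im[...,1]>im[...,2]+10)&(z>.115)
(cx,cy),r=cv2.minEnclosingCircle(P[g][:,:2].astype(np.float32)); print('head',cx,cy,r,np.median(z[g]), 'n',g.sum())
# lug top
m=np.zeros(z.shape,bool); m[225:265,300:345]=1
lz=m&(z>.042)&(z<.055)&(im.min(-1)>120)
q=P[lz]; print('lug',len(q),q.mean(0),q.min(0),q.max(0),cv2.minAreaRect(q[:,:2].astype(np.float32)))
# bar/stop tops
for nm,(u0,u1) in {'L':(285,312),'R':(338,362)}.items():
    s=np.zeros(z.shape,bool); s[215:245,u0:u1]=1
    s&=(z>.016)&(z<.03)
    q=P[s]; print(nm,len(q),q.mean(0) if len(q) else '',cv2.minAreaRect(q[:,:2].astype(np.float32)) if len(q) else '')
t=np.zeros(z.shape,bool); t[235:395,80:195]=1; t&=(im.min(-1)>150)&(z>-.01)
q=P[t]; print('tray',cv2.minAreaRect(q[:,:2].astype(np.float32)),np.percentile(q[:,2],[5,50,99]))
c2=load('scene'); P2=pts(c2); i2=c2['img'].astype(int)
g=(i2[...,1]>i2[...,0]+25)&(P2[...,2]>.115)
print('scene head',cv2.minEnclosingCircle(P2[g][:,:2].astype(np.float32)))
v=c['img'][205:275,270:380,::-1]; cv2.imwrite('pics/lug.png',cv2.resize(v,None,fx=7,fy=7,interpolation=cv2.INTER_CUBIC))
```

```text
bench z -0.001311551502806707
head 0.6347900629043579 -0.013207700103521347 0.17306654155254364 0.1266230192447127 n 8578
lug 167 [0.60978277 0.00583293 0.0465419 ] [ 0.59990006 -0.00976351  0.04226184] [0.62028996 0.02128905 0.05031809] ((0.6100434064865112, 0.006002737209200859), (0.03168502077460289, 0.018104789778590202), 80.90021514892578)
L 102 [0.65541987 0.04911163 0.02010307] ((0.6528774499893188, 0.04825509339570999), (0.034479301422834396, 0.015880456194281578), 58.61489486694336)
R 146 [ 0.64213549 -0.04753178  0.02093717] ((0.6448705792427063, -0.04689958691596985), (0.0329241119325161, 0.021478377282619476), 82.37552642822266)
tray ((0.5160007476806641, 0.21462391316890717), (0.24645337462425232, 0.4336884319782257), 7.402727127075195) [-0.00034709  0.00252373  0.02209375]
scene head ((0.4220866858959198, -0.2152419239282608), 0.6401292681694031)
```

View pics/lug.png

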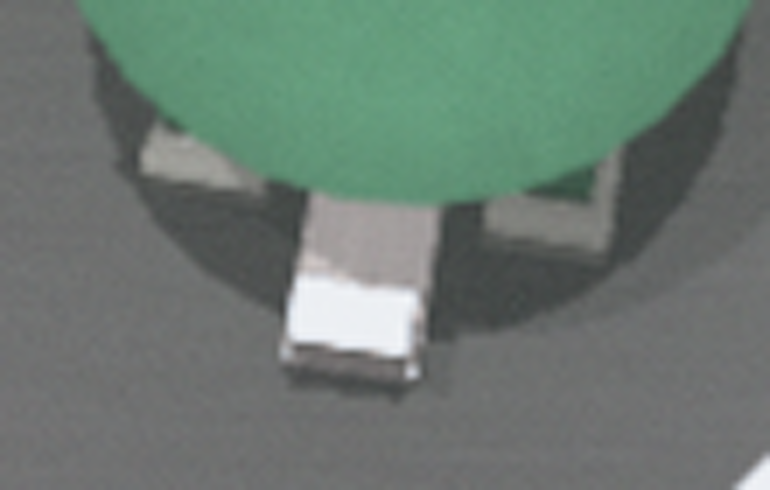

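The crop shows the lug top at about (353,320), and the plate runs up and to the right at a yaw of roughly -9°. Both stops are partly visible. I still need clean head and tray fits.

Run:
```python
from h import *
def big(m):
    n,l,s,_=cv2.connectedComponentsWithStats(m.astype(np.uint8)); return l==1+s[1:,4].argmax()
c=load('top'); P=pts(c); z=P[...,2]; im=c['img'].astype(int)
g=big((im[...,1]>im[...,0]+25)&(z>.115)&(z<.145)); q=P[g][:,:2].astype(np.float32)
print('head',cv2.minEnclosingCircle(q),q.mean(0))
t=np.zeros(z.shape,bool); t[235:395,85:190]=1; t=big(t&(z>.003-.005)&(im.min(-1)>140)&(z<.03))
q=P[t]; print('tray all',cv2.minAreaRect(q[:,:2].astype(np.float32)))
# rays of contour onto the rim plane
f=240/np.tan(np.radians(float(c['fovy']))/2)
def ray(uv,h):
    d=c['extrinsics'][:3,:3]@np.array([(uv[0]-c['cx'])/f,(uv[1]-c['cy'])/f,1]); o=c['extrinsics'][:3,3]
    return o+d*(h-o[2])/d[2]
for uv in [(94,253),(174,245),(182,374),(99,383)]: print(ray(uv,.022).round(4))
m=np.zeros(z.shape,bool); m[225:265,300:345]=1
lz=big(m&(z>.042)&(z<.055)&(im.min(-1)>180)); ys,xs=np.nonzero(lz)
print('lug ray rect',cv2.minAreaRect(np.array([ray((x,y),.048)[:2] for x,y in zip(xs,ys)],np.float32)))
# stop front top corners, from crop pixels
for u,v in [(140,172),(250,190),(487,235),(605,255)]: print('stop',ray((270+(u-3)/7,205+(v-3)/7),.022).round(4))
for u,v in [(305,190),(440,205),(300,275),(425,290)]: print('plate',ray((270+(u-3)/7,205+(v-3)/7),.012).round(4))
```

```text
head ((0.7158830165863037, -0.010060891509056091), 0.09211178869009018) [ 0.71227974 -0.00997521]
tray all ((0.4982960820198059, 0.34882885217666626), (0.2461864948272705, 0.16095183789730072), 7.557379722595215)
[0.6047 0.4302 0.022 ]
[0.621  0.2803 0.022 ]
[0.386  0.2506 0.022 ]
[0.3688 0.3988 0.022 ]
lug ray rect ((0.6097483038902283, 0.0057485951110720634), (0.03140977397561073, 0.01720179244875908), 82.160400390625)
stop [0.6531 0.0632 0.022 ]
stop [0.6483 0.0334 0.022 ]
stop [ 0.6364 -0.0305  0.022 ]
stop [ 0.6312 -0.0622  0.022 ]
plate [0.6505 0.0189 0.012 ]
plate [ 0.6466 -0.0179  0.012 ]
plate [0.627 0.02  0.012]
plate [ 0.6231 -0.014   0.012 ]
```

```bash
cat >> h.py <<'E'
from scipy.spatial.transform import Rotation as R
YAW=np.radians(-9.); ex=np.array([np.cos(YAW),np.sin(YAW),0]); ey=np.array([-np.sin(YAW),np.cos(YAW),0]); ez=np.array([0,0,1.])
def leaned(th,yaw=YAW):
    th=np.radians(th); a=np.array([np.cos(yaw),np.sin(yaw),0]); b=np.array([-np.sin(yaw),np.cos(yaw),0])
    z=np.sin(th)*a-np.cos(th)*ez
    return np.stack([np.cross(b,z),b,z],1)
def cur():
    o=ctrl.get_obs(); q=o['eef_rot']; return np.array(o['eef_pos']),R.from_quat([q[1],q[2],q[3],q[0]]).as_matrix(),o
def delta(grasp,Rt):
    p,Rc,o=cur(); tcp=np.asarray(grasp)-.006*Rt[:,2]
    print('shift',(Rc.T@(tcp-p)).round(4),'turn',np.degrees(R.from_matrix(Rc.T@Rt).as_rotvec()).round(2),'q',o['q'].round(2))
E
python3 - <<'E'
from h import *
Rt=leaned(38); g=np.array([.6098,.0058,.037])
delta(g-.11*Rt[:,2]+[0,0,.02],Rt)
print(load('top')['cx'], ctrl.camera('wrist')['T_tool_cam'].round(3))
E
```

```text
shift [-0.5176 -0.4215  0.1075] turn [ -1.96 -37.99  -5.42] q [ 1.11  0.18  1.61  0.    1.35 -0.21]
322.9400872335596 [[-0.    -0.96  -0.281  0.071]
 [ 1.     0.    -0.001 -0.001]
 [ 0.001 -0.281  0.96  -0.119]
 [ 0.     0.     0.     1.   ]]
```

Call:
servo_tool(series="-1 -0.25 -0.2 0 -1 -19 -2.7;-1 -0.25 -0.2 0 -1 -19 -2.7;-1 -0.25 -0.2 0 -1 -19 -2.7;-1 -0.25 -0.2 0 -1 -19 -2.7;-1 -0.25 -0.2 0 -1 -19 -2.7;-1 -0.25 -0.2 0 -1 -19 -2.7;-1 -0.5176 -0.4215 0.1075 -1.96 -37.99 -5.42;-1 -0.5176 -0.4215 0.1075 -1.96 -37.99 -5.42;-1 -0.5176 -0.4215 0.1075 -1.96 -37.99 -5.42;-1 -0.5176 -0.4215 0.1075 -1.96 -37.99 -5.42;-1 -0.5176 -0.4215 0.1075 -1.96 -37.99 -5.42;-1 -0.5176 -0.4215 0.1075 -1.96 -37.99 -5.42")

```text
time_s: 1.15
eef_pos: [0.4369, 0.1584, 0.1937]
eef_rot: [0.326, 0.074, 0.942, -0.025]
wrist_force: [-0.2, 0.4, -0.3]
opening: 0.998
grasp_force: 0.0
```

Run:
```python
from h import *
Rt=leaned(38); g=np.array([.6098,.0058,.037])
delta(g-.11*Rt[:,2]+[0,0,.02],Rt)
print(cur()[0])
```

```text
shift [-0.069  -0.1239  0.1114] turn [0.12 0.12 0.  ] q [ 0.25 -0.29  2.33 -0.49  0.53 -0.81]
[0.43689739 0.15835025 0.19369681]
```

Call:
servo_tool(series="-1 -0.069 -0.124 0.111 0.1 0.1 0;-1 -0.069 -0.124 0.111 0.1 0.1 0;-1 -0.069 -0.124 0.111 0.1 0.1 0;-1 -0.069 -0.124 0.111 0.1 0.1 0;-1 -0.069 -0.124 0.111 0.1 0.1 0;-1 -0.069 -0.124 0.111 0.1 0.1 0;-1 -0.069 -0.124 0.111 0.1 0.1 0")

```text
time_s: 1.73
eef_pos: [0.5386, 0.0163, 0.148]
eef_rot: [0.323, 0.077, 0.943, -0.026]
wrist_force: [0.5, -0.0, -0.6]
opening: 0.998
grasp_force: 0.0
```

Run:
```python
from h import *
p,Rc,o=cur()
c=cam('wrist'); T=np.eye(4); T[:3,:3]=Rc; T[:3,3]=p; T=T@c['T_tool_cam']; np.savez('/tmp/wT.npz',T=T)
cv2.imwrite('pics/w1.png',c['img'][...,::-1])
Rt=leaned(38); g=np.array([.6098,.0058,.037]); delta(g,Rt)
P=pts(c,T); z=P[...,2]; d=np.linalg.norm(P[...,:2]-[.61,.006],axis=-1)
m=(d<.04)&(z>.042)&(z<.054); q=P[m]; print(m.sum(),q.mean(0),cv2.minAreaRect(q[:,:2].astype(np.float32)))
```

```text
shift [ 0.0107 -0.0002  0.1263] turn [-0.08 -0.19 -0.15] q [-0.2  -0.05  2.25  0.09  0.29 -1.7 ]
1332 [0.60748454 0.00618975 0.04795287] ((0.6101577281951904, 0.005801866762340069), (0.03201762214303017, 0.019308989867568016), 80.97433471679688)
```

View pics/w1.png

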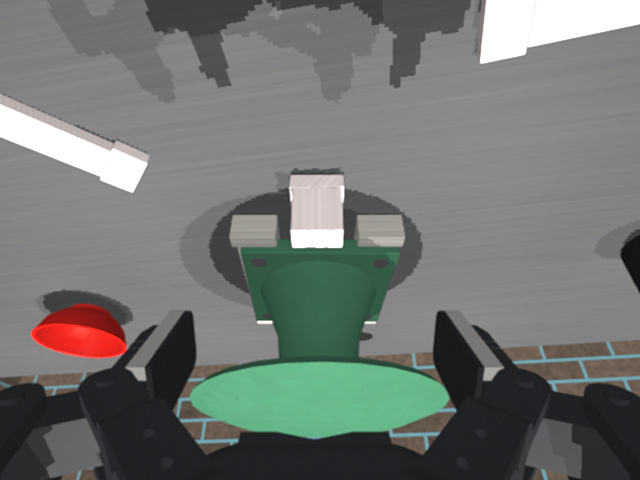

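The wrist view confirms the lug top at about (317,237), centred between the stops (255,230) and (380,230). World position is (0.610, 0.006) and yaw -9.0°, matching the top view. Before committing to a lean I'll check that the arm can retract, since q5 is close to 0.

```bash
cat > kin.py <<'E'
from h import *
from scipy.optimize import least_squares
E
python3 - <<'E'
from h import *
D=[([1.10872,.18151,1.60789,0,1.3538,-.20627],[.14524,.55589,.25546],[-.00028657,.1275577,.9918308,-.000753]),
   ([.25,-.29,2.33,-.49,.53,-.81],[.4369,.1584,.1937],[.326,.074,.942,-.025])]
o=ctrl.get_obs(); D.append((o['q'],o['eef_pos'],o['eef_rot']))
A=[];B=[]
for q,p,w in D:
    zt=R.from_quat([w[1],w[2],w[3],w[0]]).as_matrix()[:,2]
    c,s=np.cos(q[0]),np.sin(q[0]); q23=q[1]+q[2]
    A+= [[np.sin(q[1]),np.sin(q23),zt[0]*c+zt[1]*s,0],[np.cos(q[1]),np.cos(q23),zt[2],1]]
    B+= [p[0]*c+p[1]*s,p[2]]
x,res,rk,sv=np.linalg.lstsq(np.array(A),np.array(B),rcond=None); print('L1 L2 L3 h',x,'res',np.array(A)@x-B,sv)
L1,L2,L3,h=x
def ik(g,Rt):
    w=np.array(g)-(L3+.006)*Rt[:,2]; r=np.hypot(w[0],w[1]); zz=w[2]-h
    d=np.hypot(r,zz); q3=np.arccos((d*d-L1*L1-L2*L2)/(2*L1*L2)); q2=np.arctan2(r,zz)-np.arctan2(L2*np.sin(q3),L1+L2*np.cos(q3))
    a=np.arctan2(w[1],w[0]); f=np.array([np.sin(q2+q3)*np.cos(a),np.sin(q2+q3)*np.sin(a),np.cos(q2+q3)])
    return np.round([a,q2,q3,q2+q3,np.arccos(f@Rt[:,2])],2)
lug=np.array([.61,.0058,.037])
for th in(30,34,38):
    Rt=leaned(th); e=np.array([np.cos(YAW),np.sin(YAW),0])
    for d in(0,.06,.13,.16): print(th,d,ik(lug-d*e,Rt))
E
```

```text
L1 L2 L3 h [0.43383547 0.49154391 0.25325774 0.19695345] res [-0.00459059  0.00834504 -0.00427434 -0.00238751  0.00682819 -0.00595753] [3.09328925 1.45876022 0.46155088 0.17479275]
30 0 [0.05 0.32 2.04 2.36 0.29]
30 0.06 [0.08 0.21 2.18 2.39 0.27]
30 0.13 [0.13 0.07 2.35 2.42 0.26]
30 0.16 [0.16 0.01 2.41 2.42 0.27]
34 0 [0.06 0.31 2.08 2.39 0.21]
34 0.06 [0.09 0.2  2.22 2.42 0.2 ]
34 0.13 [0.14 0.06 2.38 2.45 0.21]
34 0.16 [0.17 0.   2.45 2.45 0.22]
38 0 [0.07 0.3  2.12 2.42 0.15]
38 0.06 [0.1  0.2  2.26 2.46 0.16]
38 0.13 [0.16 0.06 2.42 2.48 0.19]
38 0.16 [ 0.19 -0.    2.49  2.49  0.21]
```

Run:
```python
from h import *
import itertools
p,Rc,o=cur(); q=o['q']; print(q.round(4),o['dq'].round(3),p)
D=[(np.array([1.10872,.18151,1.60789,0,1.3538,-.20627]),R.from_quat([.1275577,.9918308,-.000753,-.00028657]).as_matrix()),(q,Rc),(np.array([.25,-.29,2.33,-.49,.53,-.81]),R.from_quat([.074,.942,-.025,.326]).as_matrix())]
for s1,a4,s4,s5,s6,a5 in itertools.product([1,-1],'XYZ',[1,-1],[1,-1],[1,-1],'XYZ'):
    M=[]
    for q,Rc in D:
        C=R.from_euler('z',q[0])*R.from_euler('y',q[1]+q[2])*R.from_euler(a4,s4*q[3])*R.from_euler(a5,s5*q[4])*R.from_euler('z',s6*q[5])
        M.append(C.as_matrix().T@Rc)
    e=max(np.linalg.norm(M[0]-M[1]),np.linalg.norm(M[0]-M[2]))
    if e<.9: print(s1,a4,s4,s5,s6,a5,e)
```

```text
[-0.203  -0.0534  2.2502  0.0947  0.2866 -1.6954] [ 0.035 -0.026  0.015 -0.008  0.002  0.006] [0.53805305 0.01754703 0.14806661]
1 Z 1 1 1 Y 0.008959213261696965
-1 Z 1 1 1 Y 0.008959213261696965
```

Run:
```python
from h import *
p,Rc,o=cur()
D=[([1.10872,.18151,1.60789],[.14524,.55589,.25546],np.array([0,0,-1.])),(o['q'],p,Rc[:,2])]
for L3 in (.22,.2533,.28):
  for q,pp,z in D:
    w=np.array(pp)-L3*z; print(L3,'lat',-w[0]*np.sin(q[0])+w[1]*np.cos(q[0]))
off=.117; L1,L2,L3,h=.434,.4915,.2533,.197
def ik(g,Rt):
    w=np.array(g)-(L3+.006)*Rt[:,2]; r=np.sqrt(w[0]**2+w[1]**2-off**2); zz=w[2]-h
    a=np.arctan2(w[1],w[0])-np.arctan2(off,r)
    d=np.hypot(r,zz); q3=np.arccos((d*d-L1*L1-L2*L2)/(2*L1*L2)); q2=np.arctan2(r,zz)-np.arctan2(L2*np.sin(q3),L1+L2*np.cos(q3))
    f=R.from_euler('z',a)*R.from_euler('y',q2+q3); v=f.as_matrix().T@Rt[:,2]
    return np.round([a,q2,q3,q2+q3,np.arctan2(v[1],v[0]),np.arccos(v[2])],2)
print('now',ik(p+.006*Rc[:,2],Rc))
lug=np.array([.61,.0058,.037])
for th in(30,34,38):
    for d in(0,.06,.13,.16): print(th,d,ik(lug-d*ex,leaned(th)))
Rt=leaned(32); delta(lug-.07*Rt[:,2],Rt)
```

```text
0.22 lat 0.11781150781911034
0.22 lat 0.11977536646211581
0.2533 lat 0.11781150781911034
0.2533 lat 0.11888524869231265
0.28 lat 0.11781150781911034
0.28 lat 0.11817155066066864
now [-0.2  -0.08  2.26  2.18  0.08  0.3 ]
30 0 [-0.19  0.29  2.08  2.37  0.07  0.25]
30 0.06 [-0.2   0.18  2.22  2.4   0.09  0.22]
30 0.13 [-0.2   0.03  2.39  2.42  0.12  0.2 ]
30 0.16 [-0.21 -0.04  2.46  2.42  0.13  0.2 ]
34 0 [-0.19  0.28  2.12  2.4   0.13  0.15]
34 0.06 [-0.2   0.17  2.27  2.43  0.19  0.12]
34 0.13 [-0.21  0.02  2.43  2.45  0.27  0.1 ]
34 0.16 [-0.21 -0.05  2.5   2.45  0.3   0.1 ]
38 0 [-0.19  0.28  2.16  2.43  0.45  0.05]
38 0.06 [-0.2   0.16  2.3   2.47  1.15  0.03]
38 0.13 [-0.21  0.02  2.47  2.49  1.79  0.03]
38 0.16 [-0.21 -0.06  2.54  2.48  1.7   0.04]
shift [ 0.0028 -0.0003  0.0568] turn [-0.07  5.81 -0.15] q [-0.2  -0.05  2.25  0.09  0.29 -1.7 ]
```

Call:
servo_tool(series="-1 0.0028 -0.0003 0.0568 -0.07 5.81 -0.15;-1 0.0028 -0.0003 0.0568 -0.07 5.81 -0.15;-1 0.0028 -0.0003 0.0568 -0.07 5.81 -0.15;-1 0.0028 -0.0003 0.0568 -0.07 5.81 -0.15;-1 0.0028 -0.0003 0.0568 -0.07 5.81 -0.15;-1 0.0028 -0.0003 0.0568 -0.07 5.81 -0.15")

```text
time_s: 2.28
eef_pos: [0.5705, 0.0136, 0.1034]
eef_rot: [0.276, 0.074, 0.958, -0.022]
wrist_force: [0.2, -0.3, -0.2]
opening: 1.0
grasp_force: 0.0
```

Run:
```python
from h import *
delta([.61,.0058,.037],leaned(32))
```

```text
shift [ 0.0013 -0.0016  0.0716] turn [0.07 0.2  0.17] q [-0.2   0.14  2.13  0.07  0.31 -1.67]
```

Call:
servo_tool(series="-1 0 0 0.02 0 0 0;-1 0 0 0.04 0 0 0;-1 0 0 0.055 0 0 0;-1 0 0 0.065 0 0 0;-1 0 0 0.07 0 0 0;-1 0 0 0.07 0 0 0;-1 0 0 0.07 0 0 0")

```text
time_s: 2.87
eef_pos: [0.6075, 0.0071, 0.0438]
eef_rot: [0.276, 0.074, 0.958, -0.022]
wrist_force: [-0.2, -0.5, 0.0]
opening: 1.003
grasp_force: 0.0
```

Run:
```python
from h import *
delta([.61,.0058,.037],leaned(32))
o=cur()[2];print(o['wrist_force'],o['torque'])
c=cam('wrist'); cv2.imwrite('pics/w2.png',c['img'][...,::-1])
```

```text
shift [ 0.0014 -0.0009  0.0011] turn [0.05 0.16 0.12] q [-0.19  0.34  2.04  0.1   0.2  -1.71]
[-0.20971046 -0.5242617   0.01737188] [0.03838957 0.26209536 0.00663775]
```

View pics/w2.png

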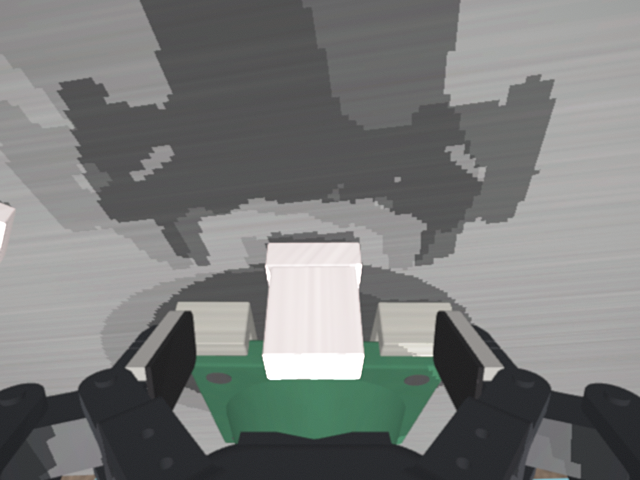

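The lug at (314,310) sits centred between the pads (170 and 460), so I'm closing.

Call:
servo_tool(series="1 0.001 0 0.001 0 0 0;1 0.001 0 0.001 0 0 0;1 0.001 0 0.001 0 0 0;1 0.001 0 0.001 0 0 0;1 0.001 0 0.001 0 0 0;1 0.001 0 0.001 0 0 0;1 0.001 0 0.001 0 0 0;1 0.001 0 0.001 0 0 0;1 0.001 0 0.001 0 0 0;1 0.001 0 0.001 0 0 0")

```text
time_s: 3.75
eef_pos: [0.6073, 0.0069, 0.0421]
eef_rot: [0.276, 0.074, 0.958, -0.022]
wrist_force: [-5.7, -0.3, 5.8]
opening: 0.363
grasp_force: 59.9
```

Run:
```python
from h import *
p,Rc,o=cur(); print(p,o['wrist_force'],o['torque'],o['opening'],o['grasp_force'])
for v in(-.01*ex,.005*ey): print(v, (Rc.T@v).round(5))
```

```text
[0.60730208 0.00689863 0.04211652] [-5.72905372 -0.29485496  5.84178092] [-0.06577105  0.34537165 -0.02103687] 0.36271912867563355 59.91978406906128
[-0.00987688  0.00156434 -0.        ] [ 8.47e-03  2.00e-05 -5.32e-03]
[0.00078217 0.00493844 0.        ] [-1.e-05  5.e-03  0.e+00]
```

Call:
servo_tool(series="1 0.0017 0 -0.0011 0 0 0;1 0.0034 0 -0.0021 0 0 0;1 0.0051 0 -0.0032 0 0 0;1 0.0068 0 -0.0043 0 0 0;1 0.0085 0 -0.0053 0 0 0;1 0.0102 0 -0.0064 0 0 0;1 0.0119 0 -0.0074 0 0 0;1 0.0136 0 -0.0085 0 0 0;1 0.0153 0 -0.0096 0 0 0;1 0.017 0 -0.0106 0 0 0")

```text
time_s: 4.58
eef_pos: [0.5911, 0.009, 0.0437]
eef_rot: [0.279, 0.075, 0.957, -0.022]
wrist_force: [27.5, -1.1, -14.9]
opening: 0.362
grasp_force: 61.7
```

```bash
cat > st.py <<'E'
from h import *
p,Rc,o=cur(); d=p-[.6073,.0069,.0421]
print('moved x,y,z(mm)',(1000*np.array([d@ex,d@ey,d[2]])).round(1)); f=o['wrist_force']; print('F fix',np.round([f@ex,f@ey,f[2]],1),'T',o['torque'].round(2),'yaw',np.degrees(np.arctan2(-Rc[0,1],Rc[1,1])).round(2),o['opening'],o['q'].round(2))
E
python3 st.py
```

```text
moved x,y,z(mm) [-16.3  -0.4   1.6]
F fix [ 27.4   3.2 -14.9] T [ 0.2  -1.43  0.19] yaw -8.94 0.36197513223276667 [-0.2   0.32  2.09  0.12  0.17 -1.72]
```

Call:
servo_tool(series="1 0.0005 0 0.0008 0 0 0;1 0.0005 0 0.0008 0 0 0;1 0.0005 0 0.0008 0 0 0")

```text
time_s: 4.83
eef_pos: [0.591, 0.0091, 0.0428]
eef_rot: [0.279, 0.075, 0.957, -0.022]
wrist_force: [15.1, 0.2, -7.9]
opening: 0.363
grasp_force: 63.3
```

```bash
python3 st.py
```

```text
moved x,y,z(mm) [-16.5  -0.4   0.7]
F fix [14.9  2.5 -7.9] T [ 0.11 -0.92  0.16] yaw -8.95 0.36258090786577846 [-0.2   0.32  2.09  0.12  0.17 -1.73]
```

Call:
servo_tool(series="1 0.0014 0 -0.0006 0 0 0;1 0.0028 0 -0.0013 0 0 0;1 0.0042 0 -0.002 0 0 0;1 0.0055 0 -0.0026 0 0 0;1 0.0055 0 -0.0026 0 0 0")

```text
time_s: 5.25
eef_pos: [0.5906, 0.0089, 0.0458]
eef_rot: [0.285, 0.074, 0.955, -0.023]
wrist_force: [37.4, 0.7, -17.5]
opening: 0.36
grasp_force: 63.6
```

```bash
python3 st.py
```

```text
moved x,y,z(mm) [-16.8  -0.6   3.7]
F fix [ 36.9   6.5 -17.5] T [ 0.52 -2.46  0.83] yaw -8.94 0.35980123636152456 [-0.2   0.31  2.09  0.13  0.16 -1.73]
```

Caught at about 16.6 mm. The yaw moment and lateral force suggest the key is on the -y side. I'll back off, then shift to +y.

Call:
servo_tool(series="1 -0.003 0 0.0019 0 0 0;1 -0.006 0 0.0038 0 0 0;1 -0.0085 0 0.0054 0 0 0;1 -0.01 0 0.0063 0 0 0;1 -0.01 0 0.0063 0 0 0")

```text
time_s: 5.67
eef_pos: [0.5939, 0.0092, 0.0422]
eef_rot: [0.277, 0.074, 0.958, -0.022]
wrist_force: [-18.3, 3.1, 25.8]
opening: 0.363
grasp_force: 72.3
```

```bash
python3 st.py
```

```text
moved x,y,z(mm) [-13.6   0.2   0.1]
F fix [-18.6   0.2  25.8] T [-0.45 -0.07 -0.21] yaw -8.85 0.3627921432723493 [-0.19  0.33  2.08  0.12  0.18 -1.72]
```

Call:
servo_tool(series="1 -0.0005 0.001 -0.0008 0 0 0;1 -0.0005 0.002 -0.0008 0 0 0;1 -0.0005 0.003 -0.0008 0 0 0;1 -0.0005 0.004 -0.0008 0 0 0;1 -0.0005 0.005 -0.0008 0 0 0;1 -0.0005 0.005 -0.0008 0 0 0;1 -0.0005 0.005 -0.0008 0 0 0")

```text
time_s: 6.25
eef_pos: [0.5949, 0.0119, 0.0422]
eef_rot: [0.277, 0.076, 0.957, -0.022]
wrist_force: [-9.5, -10.6, 12.7]
opening: 0.361
grasp_force: 70.1
```

```bash
python3 st.py
```

```text
moved x,y,z(mm) [-13.    3.    0.1]
F fix [ -7.7 -11.9  12.7] T [-2.51  0.07 -2.38] yaw -9.14 0.3614733312666606 [-0.19  0.33  2.07  0.08  0.18 -1.67]
```

Call:
servo_tool(series="1 0 0.001 0 0 0 0;1 0 0.002 0 0 0 0;1 -0.0002 0.003 -0.0003 0 0 0;1 -0.0002 0.003 -0.0003 0 0 0;1 -0.0002 0.003 -0.0003 0 0 0")

```text
time_s: 6.67
eef_pos: [0.5951, 0.0144, 0.0422]
eef_rot: [0.277, 0.077, 0.958, -0.022]
wrist_force: [-9.8, -14.6, 10.7]
opening: 0.363
grasp_force: 70.1
```

```bash
python3 st.py
```

```text
moved x,y,z(mm) [-13.2   5.5   0.1]
F fix [ -7.4 -15.9  10.7] T [-2.84  0.33 -2.96] yaw -9.2 0.3633073112315429 [-0.18  0.33  2.07  0.06  0.18 -1.65]
```

Call:
servo_tool(series="1 0.0017 0 -0.0011 0 0 0;1 0.0034 0 -0.0021 0 0 0;1 0.0051 0 -0.0032 0 0 0;1 0.0068 0 -0.0043 0 0 0;1 0.0085 0 -0.0053 0 0 0;1 0.0102 0 -0.0064 0 0 0;1 0.0102 0 -0.0064 0 0 0")

```text
time_s: 7.25
eef_pos: [0.5904, 0.016, 0.046]
eef_rot: [0.284, 0.076, 0.956, -0.023]
wrist_force: [33.1, -6.5, -17.0]
opening: 0.364
grasp_force: 64.3
```

```bash
python3 st.py
```

```text
moved x,y,z(mm) [-18.1   6.3   3.9]
F fix [ 33.7  -1.3 -17. ] T [-0.91 -1.87 -0.83] yaw -9.1 0.36409616475488954 [-0.18  0.31  2.09  0.07  0.16 -1.65]
```

Still caught with +5.5 mm shift. On re-reading the moments, the torque reference is at the flange, so they point to a key on +y. I'll back off and shift to -5 mm.

Call:
servo_tool(series="1 -0.003 0 0.0019 0 0 0;1 -0.006 0 0.0038 0 0 0;1 -0.0085 0 0.0053 0 0 0;1 -0.0095 -0.0015 0.0058 0 0 0;1 -0.0095 -0.003 0.0058 0 0 0;1 -0.0095 -0.0045 0.0058 0 0 0;1 -0.0095 -0.006 0.0058 0 0 0;1 -0.0095 -0.0075 0.0058 0 0 0;1 -0.0095 -0.009 0.0058 0 0 0;1 -0.0095 -0.0105 0.0058 0 0 0;1 -0.0095 -0.0115 0.0058 0 0 0;1 -0.0095 -0.0115 0.0058 0 0 0")

```text
time_s: 8.25
eef_pos: [0.5926, 0.0068, 0.0422]
eef_rot: [0.277, 0.073, 0.958, -0.022]
wrist_force: [0.1, 7.3, 6.9]
opening: 0.359
grasp_force: 67.9
```

```bash
python3 st.py
```

```text
moved x,y,z(mm) [-14.5  -2.4   0.1]
F fix [-1.1  7.2  6.9] T [ 1.28 -0.65  1.32] yaw -8.76 0.35931807446781483 [-0.2   0.32  2.08  0.14  0.18 -1.75]
```

Call:
servo_tool(series="1 0 -0.001 0 0 0 0;1 0 -0.002 0 0 0 0;1 0 -0.003 0 0 0 0;1 0 -0.0035 0 0 0 0;1 0 -0.0035 0 0 0 0;1 0.0017 -0.0035 -0.0011 0 0 0;1 0.0034 -0.0035 -0.0021 0 0 0;1 0.0051 -0.0035 -0.0032 0 0 0;1 0.0068 -0.0035 -0.0043 0 0 0")

```text
time_s: 9.0
eef_pos: [0.5856, 0.0038, 0.0428]
eef_rot: [0.278, 0.073, 0.958, -0.022]
wrist_force: [14.2, 4.5, -8.0]
opening: 0.365
grasp_force: 65.4
```

```bash
python3 st.py
```

```text
moved x,y,z(mm) [-21.   -6.4   0.7]
F fix [13.3  6.6 -8. ] T [ 0.95 -1.06  1.51] yaw -8.76 0.365472675875337 [-0.21  0.31  2.1   0.18  0.17 -1.79]
```

Passed the catch at 21 mm. I'll keep drawing level.

Call:
servo_tool(series="1 0.0018 0.0004 -0.001 0 0 0;1 0.0036 0.0008 -0.002 0 0 0;1 0.0053 0.0008 -0.003 0 0 0;1 0.007 0.0008 -0.004 0 0 0;1 0.0087 0.0008 -0.0051 0 0 0;1 0.0104 0.0008 -0.0062 0 0 0;1 0.0121 0.0008 -0.0072 0 0 0;1 0.0138 0.0008 -0.0083 0 0 0;1 0.0155 0.0008 -0.0094 0 0 0")

```text
time_s: 9.75
eef_pos: [0.5678, 0.0071, 0.0426]
eef_rot: [0.278, 0.074, 0.957, -0.022]
wrist_force: [9.8, 2.8, -2.3]
opening: 0.362
grasp_force: 66.2
```

```bash
python3 st.py
```

```text
moved x,y,z(mm) [-39.1  -6.    0.5]
F fix [ 9.2  4.3 -2.3] T [ 0.71 -0.96  1.16] yaw -8.81 0.3620364240302495 [-0.21  0.28  2.14  0.19  0.16 -1.81]
```

Call:
servo_tool(series="1 0.0018 0.0004 -0.001 0 0 0;1 0.0036 0.0006 -0.002 0 0 0;1 0.0053 0.0006 -0.0031 0 0 0;1 0.007 0.0006 -0.0042 0 0 0;1 0.0087 0.0006 -0.0053 0 0 0;1 0.0104 0.0006 -0.0063 0 0 0;1 0.0121 0.0006 -0.0074 0 0 0;1 0.0138 0.0006 -0.0085 0 0 0;1 0.0155 0.0006 -0.0096 0 0 0;1 0.0172 0.0006 -0.0106 0 0 0")

```text
time_s: 10.58
eef_pos: [0.5483, 0.0105, 0.0427]
eef_rot: [0.278, 0.074, 0.957, -0.022]
wrist_force: [11.5, 2.6, -3.9]
opening: 0.361
grasp_force: 66.0
```

```bash
python3 st.py
```

```text
moved x,y,z(mm) [-58.9  -5.6   0.6]
F fix [11.   4.4 -3.9] T [ 0.55 -0.98  0.92] yaw -8.84 0.36131831080046545 [-0.21  0.25  2.19  0.22  0.14 -1.84]
```

Call:
servo_tool(series="1 0.0018 0 -0.001 0 0 0;1 0.0036 0 -0.002 0 0 0;1 0.0053 0 -0.0031 0 0 0;1 0.007 0 -0.0042 0 0 0;1 0.0087 0 -0.0053 0 0 0;1 0.0087 0 -0.0053 0 0 0")

```text
time_s: 11.08
eef_pos: [0.5383, 0.0121, 0.0426]
eef_rot: [0.278, 0.074, 0.957, -0.022]
wrist_force: [10.3, 2.1, -3.3]
opening: 0.358
grasp_force: 66.0
```

```bash
python3 st.py
cat > ped.py <<'E'
from h import *
def big(m):
    n,l,s,_=cv2.connectedComponentsWithStats(m.astype(np.uint8)); return l==1+s[1:,4].argmax()
c=cam('top'); P=pts(c); z=P[...,2]; im=c['img'].astype(int)
g=big((im[...,1]>im[...,0]+25)&(z>.115)&(z<.145)); q=P[g][:,:2].astype(np.float32)
h=cv2.minEnclosingCircle(q); d=np.array([*h[0],0])-[.7159,-.0101,0]
print('head',h,'moved fix xy mm',1000*d@ex,1000*d@ey,'mean',q.mean(0),'z',z[g].mean(),np.polyfit(P[g][:,0],P[g][:,2],1)[0],np.polyfit(P[g][:,1],P[g][:,2],1)[0])
E
python3 ped.py
```

```text
moved x,y,z(mm) [-69.   -5.7   0.5]
F fix [ 9.9  3.7 -3.3] T [ 0.57 -0.97  0.91] yaw -8.84 0.35803554759758155 [-0.22  0.23  2.21  0.24  0.14 -1.86]
head ((0.7136649489402771, -0.015698524191975594), 0.09221301227807999) moved fix xy mm -1.3317317353366038 -5.879236085819459 mean [ 0.7097941  -0.01569113] z 0.12574503523092748 -0.0033831457969816237 -0.0007355238153919656
```

T is past the key, but the pedestal was dragged -5.9 mm sideways. I'll recentre by moving the plate +y, then pull it out.

Call:
servo_tool(series="1 0.0002 0.001 -0.0001 0 0 0;1 0.0004 0.002 -0.0002 0 0 0;1 0.0006 0.003 -0.0003 0 0 0;1 0.0008 0.004 -0.0004 0 0 0;1 0.001 0.005 -0.0005 0 0 0;1 0.0012 0.006 -0.0006 0 0 0;1 0.0014 0.007 -0.0007 0 0 0;1 0.0014 0.0075 -0.0007 0 0 0;1 0.0014 0.0075 -0.0007 0 0 0")

```text
time_s: 11.88
eef_pos: [0.5374, 0.0186, 0.0422]
eef_rot: [0.278, 0.076, 0.957, -0.022]
wrist_force: [3.4, -7.2, 1.9]
opening: 0.367
grasp_force: 67.9
```

```bash
python3 st.py; python3 ped.py
```

```text
moved x,y,z(mm) [-70.8   0.6   0.1]
F fix [ 4.5 -6.5  1.9] T [-1.07 -0.28 -1.45] yaw -9.11 0.36681620446860075 [-0.2   0.23  2.21  0.16  0.13 -1.76]
head ((0.7159175276756287, -0.014124944806098938), 0.09176831692457199) moved fix xy mm 0.6469519684147252 -3.9726491239625075 mean [ 0.71184    -0.01414437] z 0.12552736977149165 -0.021533396025959328 0.004468193371414648
```

Call:
servo_tool(series="1 0.0021 0 -0.0013 0 0 0;1 0.0042 0 -0.0026 0 0 0;1 0.0063 0 -0.0039 0 0 0;1 0.0084 0 -0.0053 0 0 0;1 0.0105 0 -0.0066 0 0 0;1 0.0126 0 -0.0079 0 0 0;1 0.0147 0 -0.0092 0 0 0;1 0.0168 0 -0.0105 0 0 0;1 0.0189 0 -0.0118 0 0 0;1 0.021 0 -0.0131 0 0 0;1 0.0231 0 -0.0144 0 0 0;1 0.0254 0 -0.0159 0 0 0")

```text
time_s: 12.93
eef_pos: [0.5078, 0.0241, 0.0422]
eef_rot: [0.278, 0.075, 0.957, -0.022]
wrist_force: [5.5, -0.7, 1.5]
opening: 0.363
grasp_force: 67.2
```

```bash
python3 st.py
```

```text
moved x,y,z(mm) [-1.01e+02  1.40e+00  1.00e-01]
F fix [5.5 0.1 1.5] T [ 0.02 -0.7  -0.03] yaw -8.94 0.36278489689408444 [-0.2   0.18  2.28  0.2   0.12 -1.81]
```

Call:
servo_tool(series="1 0.003 0 -0.0019 0 0 0;1 0.006 0 -0.0038 0 0 0;1 0.009 0 -0.0056 0 0 0;1 0.012 0 -0.0075 0 0 0;1 0.015 0 -0.0094 0 0 0;1 0.019 0 -0.0119 0 0 0;1 0.023 0 -0.0144 0 0 0;1 0.028 0 -0.0176 0 0 0;1 0.033 0 -0.0207 0 0 0;1 0.038 0 -0.0238 0 0 0;1 0.044 0 -0.0276 0 0 0;1 0.044 0 -0.0276 0 0 0")

```text
time_s: 13.93
eef_pos: [0.4553, 0.0323, 0.0421]
eef_rot: [0.278, 0.075, 0.957, -0.022]
wrist_force: [-11.5, -3.5, 27.1]
opening: 0.36
grasp_force: 70.9
```

```bash
python3 st.py; python3 ped.py
```

```text
moved x,y,z(mm) [-154.1    1.3    0. ]
F fix [-10.8  -5.2  27.1] T [-0.52 -0.5  -0.45] yaw -8.93 0.3596097871560724 [-0.21  0.08  2.4   0.29  0.1  -1.91]
head ((0.7133203744888306, -0.013777526095509529), 0.09194913506507874) moved fix xy mm -1.9725742130612807 -4.035791983613043 mean [ 0.7096126  -0.01374512] z 0.12389708801349378 0.002832481209839094 -0.00022287185618323846
```

The pedestal is down 2 mm and level. I'll back away further, then lift.

Call:
servo_tool(series="1 0.008 0 -0.005 0 0 0;1 0.017 0 -0.011 0 0 0;1 0.0212 0 -0.0133 0 0 0;1 0.016 0 -0.022 0 0 0;1 0.01 0 -0.032 0 0 0;1 0.002 0 -0.044 0 0 0;1 -0.006 0 -0.057 0 0 0;1 -0.014 0 -0.07 0 0 0;1 -0.022 0 -0.082 0 0 0;1 -0.028 0 -0.092 0 0 0;1 -0.032 0 -0.098 0 0 0;1 -0.032 0 -0.098 0 0 0")

```text
time_s: 14.98
eef_pos: [0.4284, 0.0371, 0.1404]
eef_rot: [0.275, 0.074, 0.958, -0.021]
wrist_force: [0.7, -0.7, -2.3]
opening: 0.362
grasp_force: 67.0
```

```bash
python3 st.py; python3 ped.py
python3 - <<'E'
from h import *
c=load('top'); cv2.imwrite('pics/top2.png',c['img'][...,::-1])
y=np.radians(7.2); t=np.array([.495,.340,0])-.076*np.array([np.cos(y),np.sin(y),0])
delta([t[0],t[1],.041+.075],leaned(32,y))
E
```

```text
moved x,y,z(mm) [-181.4    1.8   98.3]
F fix [ 0.8 -0.6 -2.3] T [0.11 0.66 0.02] yaw -8.86 0.3620505639241941 [-0.21 -0.33  2.44  0.07  0.47 -1.68]
head ((0.7131844758987427, -0.013795454055070877), 0.0918225422501564) moved fix xy mm -2.1039951152311662 -4.074758443482568 mean [ 0.70956856 -0.01389495] z 0.12389935683392934 0.0032477517087048866 0.0007322200012178804
shift [ 0.0579  0.2877 -0.0144] turn [ -8.53  -0.04 -13.62] q [-0.21 -0.33  2.44  0.07  0.47 -1.68]
```

View pics/top2.png

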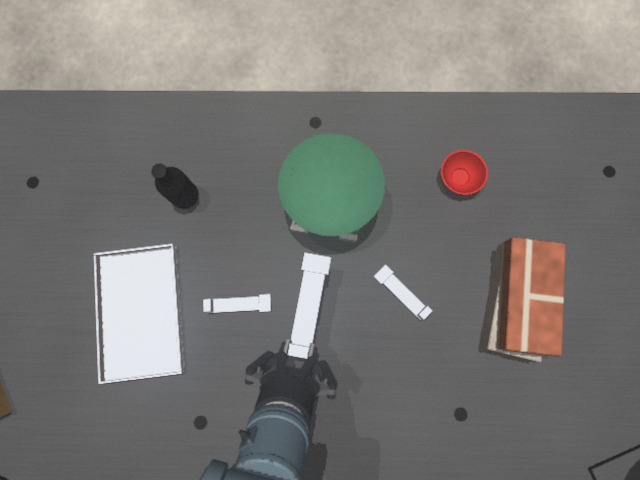

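The plate hangs from the lug, with its T end at (316,262), and is clear of the pedestal. The other objects haven't moved. Next I carry it over the tray.

Call:
servo_tool(series="1 0.003 0.015 0 -0.5 0 -0.7;1 0.008 0.042 -0.002 -1.3 0 -2;1 0.0145 0.072 -0.0036 -2.1 0 -3.4;1 0.0205 0.102 -0.005 -3 0 -4.8;1 0.027 0.134 -0.0067 -4 0 -6.3;1 0.033 0.166 -0.008 -5 0 -7.9;1 0.04 0.198 -0.01 -5.9 0 -9.4;1 0.046 0.23 -0.0115 -6.8 0 -10.9;1 0.052 0.26 -0.013 -7.7 0 -12.3;1 0.057 0.282 -0.014 -8.3 0 -13.3;1 0.0579 0.2877 -0.0144 -8.53 -0.04 -13.62;1 0.0579 0.2877 -0.0144 -8.53 -0.04 -13.62")

```text
time_s: 16.03
eef_pos: [0.4163, 0.3301, 0.1196]
eef_rot: [0.274, -0.062, 0.959, 0.016]
wrist_force: [0.3, -0.5, -2.7]
opening: 0.361
grasp_force: 67.0
```

Call:
servo_tool(series="1 0 0 0 0 0 0;1 0 0 0 0 0 0;1 0 0 0 0 0 0")

```text
time_s: 16.28
eef_pos: [0.4178, 0.3283, 0.1214]
eef_rot: [0.276, -0.059, 0.959, 0.016]
wrist_force: [0.5, 0.3, -2.2]
opening: 0.36
grasp_force: 67.0
```

Run:
```python
from h import *
c=cam('top'); cv2.imwrite('pics/top3.png',c['img'][...,::-1])
P=pts(c); z=P[...,2]; im=c['img'].astype(int); U,V=np.meshgrid(range(640),range(480))
m=(U>80)&(U<200)&(V>200)&(V<400)&(im.min(-1)>140)&(z>.05)
q=P[m]; print(m.sum(),'z pct',np.percentile(q[:,2],[2,20,50,80,98]).round(4))
s=q[q[:,2]<np.percentile(q[:,2],75)]
A=np.c_[s[:,:2]-s[:,:2].mean(0),np.ones(len(s))]; print('plane',np.linalg.lstsq(A,s[:,2],rcond=None)[0],cv2.minAreaRect(q[:,:2].astype(np.float32)))
y=np.radians(7.2); t=np.array([.495,.340,0])-.076*np.array([np.cos(y),np.sin(y),0])
delta([t[0],t[1],.041],leaned(32,y)); print(cur()[0])
```

```text
2324 z pct [0.0848 0.0872 0.0887 0.0906 0.9077]
plane [-0.0095385   0.00564762  0.08791266] ((0.4981916546821594, 0.1768597513437271), (0.18911470472812653, 0.3708816170692444), 3.4148099422454834)
shift [0.0414 0.0019 0.0633] turn [-0.12  0.12 -0.08] q [ 0.57  0.07  2.15 -0.54  0.46 -0.69]
[0.41808832 0.3284859  0.12170352]
```

View pics/top3.png

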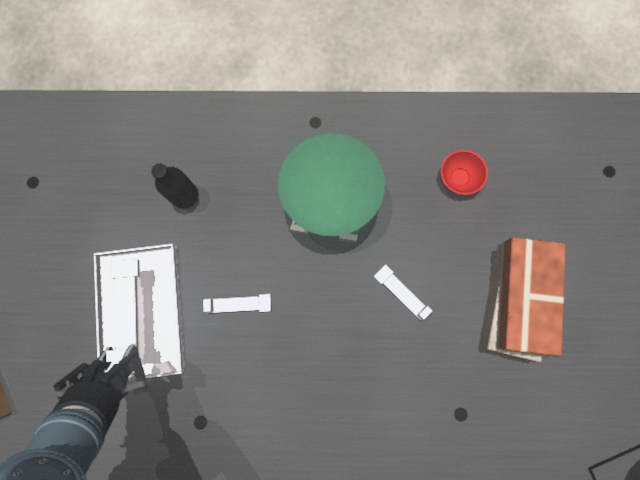

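The plate is level to about 0.01 rad and over the tray, with its T end at (125,267). Lowering.

Call:
servo_tool(series="1 0.004 0 0.006 0 0 0;1 0.009 0 0.014 0 0 0;1 0.014 0 0.022 0 0 0;1 0.019 0 0.03 0 0 0;1 0.024 0 0.0375 0 0 0;1 0.029 0 0.045 0 0 0;1 0.034 0 0.0525 0 0 0;1 0.037 0 0.057 0 0 0;1 0.038 0 0.0585 0 0 0;1 0.038 0 0.0585 0 0 0;1 0.038 0 0.0585 0 0 0")

```text
time_s: 17.25
eef_pos: [0.4172, 0.3293, 0.0522]
eef_rot: [0.276, -0.06, 0.959, 0.017]
wrist_force: [0.1, 0.7, -2.3]
opening: 0.361
grasp_force: 67.0
```

Run:
```python
from h import *
y=np.radians(7.2); t=np.array([.495,.340,0])-.076*np.array([np.cos(y),np.sin(y),0])
delta([t[0],t[1],.041],leaned(32,y)); p,_,o=cur(); print(p,o['wrist_force'],o['q'].round(2))
```

```text
shift [0.0038 0.0008 0.0048] turn [-0.05  0.15 -0.02] q [ 0.57  0.24  2.16 -0.82  0.32 -0.39]
[0.41716752 0.32934913 0.05218603] [ 0.07759761  0.70977845 -2.32645704] [ 0.57  0.24  2.16 -0.82  0.32 -0.39]
```

Call:
servo_tool(series="1 0.0008 0 0.0013 0 0 0;1 0.0016 0 0.0026 0 0 0;1 0.0024 0 0.0039 0 0 0;1 0.0032 0 0.0052 0 0 0;1 0.0035 0 0.0056 0 0 0;1 0.0035 0 0.0056 0 0 0")

```text
time_s: 17.75
eef_pos: [0.4175, 0.3298, 0.0463]
eef_rot: [0.277, -0.06, 0.959, 0.017]
wrist_force: [-2.6, -1.9, 4.1]
opening: 0.364
grasp_force: 67.9
```

Call:
servo_tool(series="-0.3 0 0 0 0 0 0;-0.3 0 0 0 0 0 0;-0.3 0 0 0 0 0 0;-0.3 0 0 0 0 0 0;-0.3 0 0 0 0 0 0;-0.3 0 0 -0.01 0 0 0;-0.3 0 0 -0.03 0 0 0;-0.3 0 0 -0.06 0 0 0;-0.3 0 0 -0.09 0 0 0;-0.3 0 0 -0.12 0 0 0;-0.3 0 0 -0.15 0 0 0;-0.3 0 0 -0.15 0 0 0")

```text
time_s: 18.75
eef_pos: [0.3379, 0.3213, 0.1778]
eef_rot: [0.279, -0.06, 0.958, 0.02]
wrist_force: [1.4, -0.2, -0.0]
opening: 0.653
grasp_force: 0.0
```

```bash
python3 ped.py
python3 - <<'E'
from h import *
c=load('top'); cv2.imwrite('pics/top4.png',c['img'][...,::-1])
P=pts(c); z=P[...,2]; im=c['img'].astype(int); U,V=np.meshgrid(range(640),range(480))
m=(U>100)&(U<172)&(V>258)&(V<370)&(im.min(-1)>140)&(z>.011)&(z<.022)
q=P[m]; print(m.sum(),'z',np.percentile(q[:,2],[5,50,95]).round(4),cv2.minAreaRect(q[:,:2].astype(np.float32)))
A=np.c_[q[:,:2]-q[:,:2].mean(0),np.ones(len(q))]; print('plane',np.linalg.lstsq(A,q[:,2],rcond=None)[0]); print(ctrl.get_obs()['wrist_force'],ctrl.get_obs()['grasp_force'])
E
```

```text
head ((0.7132308483123779, -0.013470216654241085), 0.09217962622642517) moved fix xy mm -2.1090719617682545 -3.7462710110378596 mean [ 0.7094841  -0.01372009] z 0.1238825477276772 0.0033368883917948744 -5.897009978797207e-05
1700 z [0.0119 0.0143 0.0168] ((0.5107220411300659, 0.3384634256362915), (0.08166412264108658, 0.18185892701148987), 81.28890991210938)
plane [-0.00036135 -0.00746012  0.01432676]
[-0.47190022  0.86870666  0.03996993] 0.0
```

View pics/top4.png

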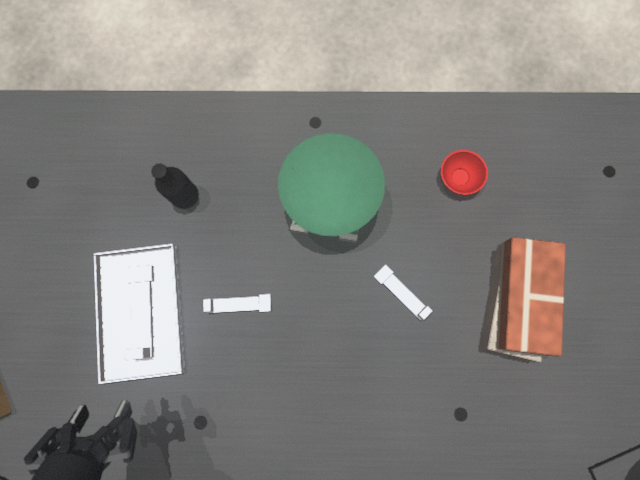

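The plate lies flat in the middle of the tray (125–155, 265–360), lug up. The pedestal is level on the bars, against the stops, and the hand is clear. Handing in.

```bash
python3 -c "
from h import *
print(ctrl.hand_in())"
```

```text
the job is handed in; nothing more can be done
None
```

I drew the plate out past the key (on the +y side) and handed the job in at about 19 s: by camera, the pedestal is level on the bars about 4 mm from where it started, and the plate lies flat, lug up, mid-tray; the hand-in returned no verdict, and I did not measure how square the pedestal sits.

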